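# Put the drum hardware into the rotating caddy

### The job

Put the loose drum hardware away in the rotating caddy without turning it: the T-shaped drum key flat in the middle of the long pocket and lined up with it, the two-winged wing nut upright in the middle of the square pocket, and the large cymbal washer flat in the middle of the round pocket with the small cymbal washer centred on top of it. Leave the look-alikes where they lie: the L-shaped hex key, the four-armed star knob and the wide-holed tape roll.

Things in the scene. Friction and masses are not known exactly. Their poses are not given: they have to be found in the camera images.
- long_pocket (a point): Oblong pocket, the longest of three on the rotating caddy; inside 70 mm (along its x) by 104 mm (its length, along its y). Grey plastic, rim 4 mm wide, 5 mm high. Point on its floor at its centre, 32 mm above the table, z up. Fixed, like the other two pockets, on the caddy's round wooden platter (284 mm across, top 29 mm high), which turns freely about its middle (0.03 N m of drag) and starts at any angle.
- square_pocket (a point): Square pocket on the same platter, inside 76 by 76 mm, sides along its x and y. Grey plastic, rim 4 mm wide, 5 mm high. Point on its floor at its centre, 32 mm above the table, z up. The three pockets' centres lie 80 mm from the platter's axis, 120 degrees apart.
- round_pocket (a point): Round pocket on the same platter, inside about 84 mm across. Grey plastic, rim 4 mm wide, 5 mm high. Point on its floor at its centre, 32 mm above the table, z up. A steel cap 24 mm across stands 6 mm proud of the platter's middle.
- drum_key: Steel T-shaped drum key lying flat, 76 mm long along its x, 14 mm thick: a round stem 14 mm in diameter along x from -26 to +38 mm, and at the -x end a crossbar 44 mm wide (along y), 14 by 14 mm in section, from x = -38 to -24 mm. Origin on the table surface under the stem's middle line, midway along the 76 mm; z up. 60 g, centre of mass about 10 mm towards the crossbar.
- wing_nut: Steel wing nut standing on its flat base: round hub 24 mm in diameter, 18 mm high, with exactly two opposite wings along its x, each 6 mm thick, reaching 26 mm from the axis and lying between 4 and 18 mm height. Origin at the centre of the underside, z up. 40 g.
- large_washer: Large black rubber cymbal washer lying flat: thick ring 56 mm outside, hole 14 mm, 16 mm high. Origin at the centre of the underside, z up. 40 g.
- small_washer: Small black rubber cymbal washer lying flat: thick ring 36 mm outside, hole 12 mm, 16 mm high. Origin at the centre of the underside, z up. 20 g.
- hex_key: Look-alike of the drum key, does not belong in the caddy: L-shaped steel hex key lying flat, rod 10 mm thick, long leg 76 mm along x (from -38 to +38 mm), short leg at x = -33 mm going 30 mm to +y. Origin on the table under the middle of the long leg.
- star_knob: Look-alike of the wing nut, does not belong: steel star knob with the same 24 mm hub, 18 mm high, but four arms in a cross, 52 mm across. Origin at the centre of the underside.
- tape_roll: Look-alike of the washers, does not belong: roll of black tape lying flat, 60 mm outside but thin-walled with a wide 44 mm hole, 18 mm high. Origin at the centre of the underside.
Things that resemble listed ones, but are neither listed nor needed, are in the scene too. Leave any pink look-alike of the drum_key alone. What is shaped like the large_washer but purple is not meant.

How it is judged:
At the end, for the whole second after the job is handed in: Key flat in long pocket (18 mm along, 15 across, 0.3 rad); wing nut upright in square pocket (16 mm each way); large washer flat in round pocket (15 mm), small one flat on it (10 mm); all at rest. Never: long pocket moved over 20 mm, a look-alike over 25 mm (y of drum_key in the frame of long_pocket between -0.018 and 0.018 m and x of drum_key in the frame of long_pocket between -0.015 and 0.015 m and z of drum_key in the frame of long_pocket between -0.004 and 0.004 m and angle between the x axis of drum_key and the y axis of long_pocket, either way round below 0.3 rad and x of wing_nut in the frame of square_pocket between -0.016 and 0.016 m and y of wing_nut in the frame of square_pocket between -0.016 and 0.016 m and z of wing_nut in the frame of square_pocket between -0.004 and 0.004 m and horizontal distance between large_washer and round_pocket below 0.015 m and z of large_washer in the frame of round_pocket between -0.004 and 0.004 m and horizontal distance between small_washer and large_washer below 0.01 m and z of small_washer in the frame of round_pocket between 0.012 and 0.02 m and angle between each of drum_key, wing_nut, large_washer, small_washer's own z axis and vertical below 0.15 rad and linear speed of each of drum_key, wing_nut, large_washer, small_washer below 0.02 m/s); the robot touches nothing.
It fails at once if the platter was turned: the long pocket moved more than 20 mm (distance of long_pocket from where it was at the start of the episode above 0.02 m).
It fails at once if the hex key was moved more than 25 mm from where it lay (distance of hex_key from where it was at the start of the episode above 0.025 m).
It fails at once if the star knob was moved more than 25 mm from where it lay (distance of star_knob from where it was at the start of the episode above 0.025 m).
It fails at once if the tape roll was moved more than 25 mm from where it lay (distance of tape_roll from where it was at the start of the episode above 0.025 m).
It also fails if it takes over 115 s, if anything falls off the work surface, if the arm or the gripper's body presses on something with over 40 N, if the wrist force passes 120 N, or if a joint passes its speed limit or range.

### The arm

A 6-joint arm with a two-finger parallel gripper is mounted at the origin on the work surface. World frame = base frame: x ahead of the robot, y to its left, z up, the work surface at z = 0. Lengths are in m, angles in rad, forces in N, time in s.
With the tool pointing down it reaches from about 0.375 to 0.9 m from the base axis. Payload 3.1 kg.
Tool frame: the origin (TCP) lies midway between the tips of the shut fingers; the grasp point (between the pads) lies 19 mm behind it; z points along the fingers, y is the line along which they close (so a half turn about z gives the same grasp; the last joint's range is limited). The gripper opens to 87 mm and grips with 3 to 60 N. Pads are 19 mm wide; open, the fingers measure 117 mm over their backs; the gripper's body (75 mm by 190 mm) begins 51 mm behind the grasp point.
Start: joints at [1.147, 0.527, 1.433, -0, 1.181, -0.178], TCP at [0.151, 0.606, 0.223] pointing down, gripper open.
Joint ranges: [-3.08, 3.08], [-0.75, 2.2], [0.22, 2.44], [-1.43, 4.57], [0, 2.65], [-2.85, 2.85]. Speed limits (rad/s): [2.79, 2.79, 3.14, 3.14, 3.14, 3.14].

### API

Orientations are given as a unit quaternion [x, y, z, w].
In Python, from rig import status, imaging, order gives the robot as it stands.
- The arm moves only by the tool arm_command, never from a script. Its argument "deltas" is one flat list of numbers, 5 for each row, row after row: the opening, from -1 (shut) to 1 (fully open), so that 0 is half open, then the shift along the tool's x, y, z in m, then the turn about the tool's z in rad. In form: [gripper, tx, ty, tz, roll, gripper, tx, ty, tz, roll, ...]. A call has 1 to 12 rows; each row shifts and turns the commanded pose from where the row before left it, along the tool's axes as they then stand; what a row does not reach is not made up. A row lasts 1/8 s, in which the tool goes at most 62.5 mm and 10.7 degrees, less where a joint would pass 70% of its speed; a pose out of reach is approached as far as the arm can. A call with a gripper value outside its range is refused whole. The fingers move at their own pace and stop on an object; "newtons" is the grip in N (left out, the last holds). Time passes only in rows, so rows that do not move let the fingers close. It gives the time, the measured TCP pose, the force, the opening and the grip force at its end, in the units of the state.
- status.get_obs(): the state, without advancing time (a new reading comes with each control period).
- imaging.camera(name): name is "scene" or "top" or "wrist"; returns (picture, depth): 420x560x3 uint8, red, green, blue; 420x560 float32, m along the optical axis (not along the pixel's ray), 0 where there is no reading.
- imaging.camera_params(name): a dict with "intrinsics" (3x3 intrinsics, pixels), "camera_from_world" (4x4, takes a point from world to camera coordinates). Camera axes: x right, y up, looking along -z (the intrinsics and any distortion apply to the point x, -y, -z); pixel columns grow to the right and rows downward; lengths in m; the calibration is good to about 2 mm. A picture is of the moment at which its call begins: read the wrist's pose just before it. camera_params takes no time and is no camera call; for the wrist camera it gives the pose at the moment of the call.
- order.hand_in(): hands the job in; it is judged then, once.
The state is a dict: "time": time; "q": joint angles; "joint_velocities": joint speeds; "joint_torque": joint torques, N m; "position": TCP position; "tool_rot": TCP orientation; "ft_force": force on the tool from outside, world axes, zero at the start; "moment": the same for the moment, N m; "grip_width": finger opening in m; "grip_force": force on a finger pad.
Only numpy, scipy, OpenCV 4.12 (cv2) and the standard library are available. Lean on these libraries where they do the work, as an engineer would, in place of code of your own. Each camera call takes 0.05 s, during which the arm holds its last target. There are 200 camera calls.

## Working session

There is one attempt and no reset: what is moved stays moved. The work goes in short steps, Python scripts to look and compute and a tool call to move; the robot and the scene stay as the last step left them, time stands still between calls to the robot, and variables do not carry over. Pictures are saved under pics/ and viewed, at most 14 in all, crops included, and the job is handed in when it is done.

Besides the shell and the picture viewer there is one more tool, called after ">>>" by a JSON object that holds its "name" and its "arguments". arm_command: Moves the arm, as the interface text tells. Its arguments: {"type":"object","properties":{"deltas":{"type":"array"},"newtons":{"type":"number"}},"required":["deltas"]}

```bash
mkdir -p pics; cat > h.py <<'E'
import numpy as np, cv2
from rig import status, imaging, order
def snap(cam,fn=None):
    p=imaging.camera_params(cam); im,d=imaging.camera(cam)
    if fn: cv2.imwrite('pics/'+fn,im[:,:,::-1])
    return im,d,p
def cast(p,uv,z):
    "pixels -> world points on plane z"
    K=np.array(p['intrinsics']);T=np.linalg.inv(np.array(p['camera_from_world']))
    uv=np.atleast_2d(np.asarray(uv,float))
    r=np.c_[uv,np.ones(len(uv))]@np.linalg.inv(K).T
    r=r*[1,-1,-1]@T[:3,:3].T; o=T[:3,3]
    return o+r*((z-o[2])/r[:,2])[:,None]
def cloud(p,d):
    "world xyz for each pixel"
    K=np.array(p['intrinsics']);T=np.linalg.inv(np.array(p['camera_from_world']))
    v,u=np.mgrid[:d.shape[0],:d.shape[1]]
    r=np.stack([u,v,np.ones_like(u)],-1)@np.linalg.inv(K).T*[1,-1,-1]
    return r*d[...,None]@T[:3,:3].T+T[:3,3]
E
python3 - <<'E'
from h import *
s=status.get_obs();print(s)
for c in('top','scene'):
    im,d,p=snap(c,c+'0.png');print(c,p, d[210,280])
    np.savez(c+'0.npz',im=im,d=d)
E
```

```text
{'time': 0.0, 'q': array([ 1.14752063e+00,  5.28502842e-01,  1.43392520e+00,  5.19386877e-06,
        1.18136883e+00, -1.78521141e-01]), 'joint_velocities': array([-0.0010106 ,  0.00064096, -0.00076796,  0.00019721,  0.00045616,
       -0.0001524 ]), 'joint_torque': array([-9.26397297e-04, -4.40038776e+01, -1.76596874e+01,  6.34337962e-02,
        5.81251353e-02, -1.36738199e-04]), 'position': array([0.15112287, 0.60569188, 0.22154181]), 'tool_rot': array([ 1.22072957e-01,  9.92520518e-01, -1.05188109e-03, -3.28935073e-04]), 'ft_force': array([0.23222362, 0.01955347, 0.08407179]), 'moment': array([-0.01157491, -0.04427577,  0.0033662 ]), 'grip_force': 0.0, 'grip_width': 0.08699474109335491}
top {'intrinsics': array([[416.43334477,   0.        , 279.69446739],
       [  0.        , 416.43334477, 206.37707006],
       [  0.        ,   0.        ,   1.        ]]), 'camera_from_world': array([[ 0.02714149, -0.99945298,  0.01889638, -0.07054894],
       [ 0.98578454,  0.02989622,  0.16533319, -0.48096365],
       [-0.16580768,  0.01414037,  0.98605672, -0.85314404],
       [ 0.        ,  0.        ,  0.        ,  1.        ]])} 0.9318134
scene {'intrinsics': array([[484.88927627,   0.        , 281.93298121],
       [  0.        , 484.88927627, 209.30328103],
       [  0.        ,   0.        ,   1.        ]]), 'camera_from_world': array([[-0.57757189,  0.81622918,  0.01344039,  0.33654619],
       [-0.46164976, -0.34015811,  0.81925085,  0.17883986],
       [ 0.67326831,  0.46697151,  0.57327776, -1.31145229],
       [ 0.        ,  0.        ,  0.        ,  1.        ]])} 1.0465069
```

View pics/top0.png

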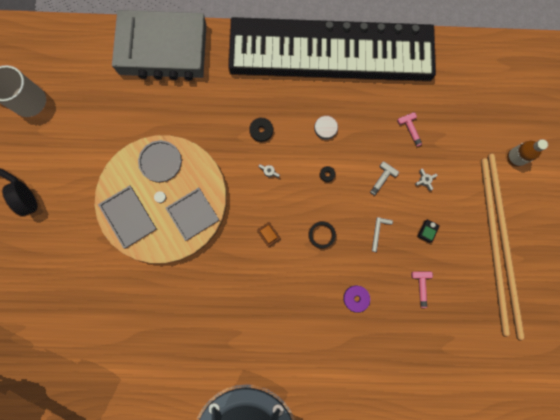

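View pics/scene0.png

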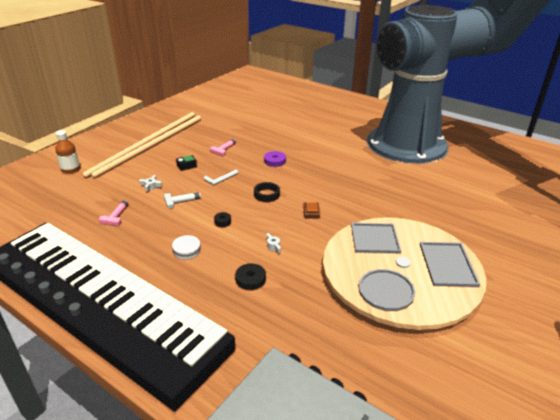

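The top view shows the platter at (160,200) with its round pocket at (160,162), long at (128,217) and square at (193,214). The large washer is at (261,130), the wing nut at (269,171), the small washer at (328,174) and the drum key at (384,178). The look-alikes are the hex key (378,233), star knob (427,180) and tape roll (322,235). The scene view agrees.

```bash
cat > m.py <<'E'
from h import *
z=np.load('top0.npz');im=z['im'];d=z['d'];p=imaging.camera_params('top')
hsv=cv2.cvtColor(im,cv2.COLOR_RGB2HSV);S=hsv[...,1];V=hsv[...,2]
grey=(S<80).astype(np.uint8); grey=cv2.morphologyEx(grey,cv2.MORPH_OPEN,np.ones((2,2)))
dark=(V<60).astype(np.uint8)
def blob(mask,c,zz,w=40):
    n,l,st,ce=cv2.connectedComponentsWithStats(mask)
    i=[k for k in range(1,n) if st[k,4]>20 and np.hypot(*(ce[k]-c))<w]
    i=min(i,key=lambda k:np.hypot(*(ce[k]-c)))
    cs,_=cv2.findContours((l==i).astype(np.uint8),cv2.RETR_EXTERNAL,cv2.CHAIN_APPROX_NONE)
    return cast(p,max(cs,key=len)[:,0],zz)[:,:2],np.c_[cast(p,np.argwhere(l==i)[:,::-1],zz)[:,:2]]
for n,m,c,zz in[('long',grey,(128,217),.037),('square',grey,(193,214),.037),('round',grey,(160,162),.037),
  ('wing',grey,(269,171),.016),('key',grey,(384,178),.01),('hex',grey,(378,233),.008),('star',grey,(427,180),.016),
  ('large',dark,(261,130),.014),('small',dark,(328,174),.014),('tape',dark,(322,235),.014),('cap',grey,(160,198),.035)]:
    b,a=blob(m,c,zz);r=cv2.minAreaRect((b*1000).astype(np.float32))
    ev=np.cov(a.T);w,v=np.linalg.eigh(ev)
    print(n,'centroid',a.mean(0).round(4),'rect',np.round(r[0],1),np.round(r[1],1),round(r[2],1),'axis',np.degrees(np.arctan2(v[1,1],v[0,1])).round(1))
X=cloud(p,d)
for u,v in [(150,245),(200,185),(128,217),(160,162),(261,125),(300,200),(384,178)]: print((u,v),X[v,u].round(3))
E
python3 m.py
```

```text
long centroid [0.4495 0.2663] rect [450.  266.4] [112.8  78.7] 34.2 axis -145.8
square centroid [0.4599 0.1288] rect [460.2 128.7] [84.5 83.9] 34.1 axis -145.9
round centroid [0.5742 0.2064] rect [574.7 206.5] [92.7 90.6] 48.8 axis 53.5
wing centroid [ 0.5651 -0.0326] rect [564.5 -32. ] [44.6 23.7] 86.5 axis 62.3
key centroid [ 0.5621 -0.2928] rect [ 559.2 -283.7] [43.  77.8] 45.1 axis 146.4
hex centroid [ 0.4372 -0.2797] rect [ 434.2 -276.5] [33.7 80.9] 60.0 axis 159.4
star centroid [ 0.5564 -0.386 ] rect [ 556.7 -386. ] [37.4 38.7] 71.5 axis -167.7
large centroid [ 0.6631 -0.0098] rect [662.6  -9.7] [52.5 50.2] 2.0 axis -164.1
small centroid [ 0.5639 -0.1614] rect [ 564.3 -161.7] [30.5 32.8] 57.7 axis 168.3
tape centroid [ 0.4277 -0.1517] rect [ 427.5 -151. ] [54.6 55.4] 27.9 axis 147.0
cap centroid [0.495  0.2008] rect [495.  200.9] [24.7 23. ] 65.2 axis 61.1
(150, 245) [0.393 0.217 0.029]
(200, 185) [0.527 0.119 0.028]
(128, 217) [0.451 0.268 0.031]
(160, 162) [0.574 0.208 0.034]
(261, 125) [ 0.674 -0.009  0.016]
(300, 200) [ 0.505 -0.103  0.001]
(384, 178) [ 0.559 -0.29   0.012]
```

```bash
cat >> h.py <<'E'
from scipy.spatial.transform import Rotation as Rt
def go(x,y,z,ang=None):
    "print shift in present tool axes, and roll (rad) to bring closing line to world angle ang (deg)"
    s=status.get_obs();R=Rt.from_quat(s['tool_rot']).as_matrix()
    t=R.T@(np.array([x,y,z])-s['position'])
    a=np.degrees(np.arctan2(R[1,1],R[0,1]));r=0
    if ang is not None: r=-np.radians((ang-a+90)%180-90)
    print('t=%.2f pos'%s['time'],s['position'].round(4),'ang %.1f q6 %.2f'%(a,s['q'][5]),'shift',t.round(4),'roll %.3f'%r,'w',s['grip_width'].round(4))
E
python3 -c "
from h import *
go(.64,-.02,.22)
p=imaging.camera_params('wrist');T=np.linalg.inv(p['camera_from_world']);R=Rt.from_quat(status.get_obs()['tool_rot']).as_matrix()
print(p['intrinsics'],R.T@(T[:3,3]-status.get_obs()['position']),R.T@T[:3,:3])"
```

```text
Traceback (most recent call last):
  File "h.py", line 27, in go
    print('t=%.2f pos'%s['time'],s['position'].round(4),'ang %.1f q6 %.2f'%(a,s['q'][5]),'shift',t.round(4),'roll %.3f'%r,'w',s['grip_width'].round(4))
                                                                                                                              ^^^^^^^^^^^^^^^^^^^^^
AttributeError: 'float' object has no attribute 'round'
```

```bash
sed -i "s/s\['grip_width'\].round(4)/round(float(s['grip_width']),4)/" h.py
python3 -c "
from h import *
go(.64,-.02,.22)
p=imaging.camera_params('wrist');T=np.linalg.inv(p['camera_from_world']);R=Rt.from_quat(status.get_obs()['tool_rot']).as_matrix()
print(p['intrinsics'],R.T@(T[:3,3]-status.get_obs()['position']),R.T@T[:3,:3])"
```

```text
t=0.10 pos [0.1512 0.6058 0.2217] ang 76.0 q6 -0.18 shift [-0.6259 -0.4887  0.0024] roll 0.000 w 0.0869
[[377.72663327   0.         277.5008779 ]
 [  0.         377.72663327 207.22210285]
 [  0.           0.           1.        ]] [ 0.07559035  0.00157238 -0.16134818] [[-5.36972827e-04  9.61673398e-01  2.74196985e-01]
 [ 9.99999846e-01  4.76982658e-04  2.85456133e-04]
 [ 1.43728362e-04  2.74197096e-01 -9.61673506e-01]]
```

>>> {"name": "arm_command", "arguments": {"deltas": [1,-0.045,-0.035,0,0,1,-0.045,-0.035,0,0,1,-0.045,-0.035,0,0,1,-0.045,-0.035,0,0,1,-0.045,-0.035,0,0,1,-0.045,-0.035,0,0,1,-0.045,-0.035,0,0,1,-0.045,-0.035,0,0,1,-0.045,-0.035,0,0,1,-0.045,-0.035,0,0,1,-0.045,-0.035,0,0,1,-0.045,-0.035,0,0]}}

```text
time: 1.6
position: [0.5743, 0.0664, 0.2222]
tool_rot: [0.122, 0.992, 0.0, -0.0]
ft_force: [0.4, 0.2, -0.0]
grip_width: 0.0874
grip_force: 0.0
```

>>> {"name": "arm_command", "arguments": {"deltas": [1,-0.045,-0.035,0,0,1,-0.04,-0.034,0,0,1,0,0,0,0,1,0,0,0,0]}}

```text
time: 2.1
position: [0.6383, -0.0192, 0.2217]
tool_rot: [0.122, 0.992, 0.0, -0.001]
ft_force: [-0.8, 0.2, 0.5]
grip_width: 0.087
grip_force: 0.0
```

```bash
python3 - <<'E'
from h import *
go(.663,-.01,.10,90)
im,d,p=snap('wrist','w1.png');np.savez('w1.npz',im=im,d=d,E=p['camera_from_world'],K=p['intrinsics'])
E
```

```text
t=2.10 pos [ 0.6383 -0.0192  0.2217] ang 75.9 q6 -1.53 shift [-0.0221  0.0149  0.1217] roll -0.245 w 0.087
```

View pics/w1.png

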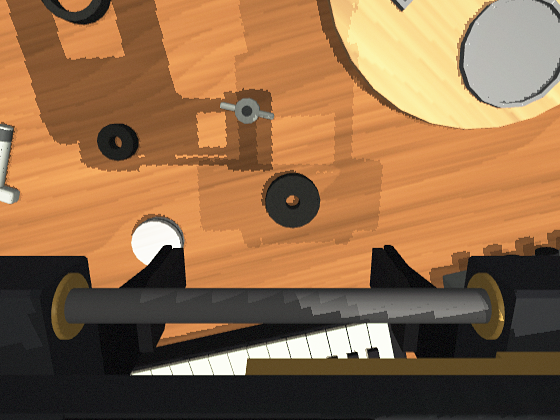

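The wrist view shows the large washer at (292,200), the wing nut at (246,111) with its wings running right-down, the small washer at (118,142), and the round pocket near (515,50).

```bash
cat > wm.py <<'E'
from h import *
def load(f):
    z=np.load(f);return z['im'],z['d'],dict(camera_from_world=z['E'],intrinsics=z['K'])
def hblob(im,d,p,c,zlo,zhi,ztop,maxd=60,sel=None):
    "pixels with depth height in [zlo,zhi] near pixel c; outline cast at ztop"
    X=cloud(p,d);m=((X[...,2]>zlo)&(X[...,2]<zhi)&(d>0)).astype(np.uint8)
    if sel is not None: m&=sel.astype(np.uint8)
    n,l,st,ce=cv2.connectedComponentsWithStats(m)
    i=min((k for k in range(1,n) if st[k,4]>30),key=lambda k:np.hypot(*(ce[k]-c)))
    cs,_=cv2.findContours((l==i).astype(np.uint8),cv2.RETR_EXTERNAL,cv2.CHAIN_APPROX_NONE)
    b=cast(p,max(cs,key=len)[:,0],ztop)[:,:2];a=cast(p,np.argwhere(l==i)[:,::-1],ztop)[:,:2]
    r=cv2.minAreaRect((b*1000).astype(np.float32));e=cv2.minEnclosingCircle((b*1000).astype(np.float32))
    w,v=np.linalg.eigh(np.cov(a.T))
    print(st[i],'centroid',a.mean(0).round(4),'rect',np.round(r[0],1),np.round(r[1],1),round(r[2],1),'circ',np.round(e[0],1),round(e[1],1),'axis %.1f'%np.degrees(np.arctan2(v[1,1],v[0,1])), 'zmax',X[...,2][l==i].max().round(4))
    return a
E
python3 - <<'E'
from wm import *
I=load('w1.npz')
for n,c,lo,hi,t in[('large',(292,200),.012,.02,.016),('wing',(246,111),.01,.022,.018),('small',(118,142),.012,.02,.016)]:
    print(n);hblob(*I,c,lo,hi,t)
E
```

```text
large
[ 265  175   55   53 2136] centroid [ 0.6639 -0.0087] rect [664.   -8.9] [54.5 54.1] 75.9 circ [664.3  -8.9] 27.8 axis -172.5 zmax 0.0176
wing
[220  98  54  26 707] centroid [ 0.5675 -0.0296] rect [567.7 -29.7] [47.9 23.1] 85.0 circ [567.8 -29.7] 25.5 axis 63.8 zmax 0.0201
small
[ 97 124  38  37 970] centroid [ 0.565  -0.1602] rect [ 565.2 -160.1] [35.9 34.4] 75.9 circ [ 565.2 -160.1] 18.1 axis 86.8 zmax 0.0178
```

```bash
python3 -c "
from h import *
go(.6642,-.0089,.008)"
```

```text
t=2.15 pos [ 0.638  -0.0185  0.2219] ang 76.0 q6 -1.53 shift [-0.0236  0.0156  0.2139] roll 0.000 w 0.0872
```

>>> {"name": "arm_command", "arguments": {"deltas": [1,-0.0236,0.0156,0.0,0,1,0,0,0.045,0,1,0,0,0.045,0,1,0,0,0.045,0,1,0,0,0.04,0,1,0,0,0.025,0,1,0,0,0.0139,0,1,0,0,0,0], "newtons": 15}}

```text
time: 3.15
position: [0.6651, -0.009, 0.0081]
tool_rot: [0.121, 0.993, 0.0, -0.001]
ft_force: [-0.5, 0.6, -0.1]
grip_width: 0.0869
grip_force: 0.0
```

>>> {"name": "arm_command", "arguments": {"deltas": [-1,0,0,0,0,-1,0,0,0,0,-1,0,0,0,0,-1,0,0,0,0,-1,0,0,0,0]}}

```text
time: 3.78
position: [0.6663, -0.0102, 0.0092]
tool_rot: [0.122, 0.993, -0.0, 0.0]
ft_force: [-1.3, -0.4, 3.5]
grip_width: 0.0557
grip_force: 15.0
```

```bash
python3 -c "
from h import *
go(.5745,.2064,.12)"
```

```text
t=3.77 pos [ 0.6663 -0.0102  0.0092] ang 76.0 q6 -1.51 shift [ 0.1415  0.1879 -0.1109] roll 0.000 w 0.0557
```

>>> {"name": "arm_command", "arguments": {"deltas": [-1,0,0,-0.03,0,-1,0,0,-0.04,0,-1,0,0,-0.0409,0,-1,0.0235,0.0313,0,0,-1,0.0236,0.0313,0,0,-1,0.0236,0.0313,0,0,-1,0.0236,0.0313,0,0,-1,0.0236,0.0313,0,0,-1,0.0236,0.0314,0,0,-1,0,0,0,0,-1,0,0,0,0]}}

```text
time: 5.15
position: [0.5745, 0.2061, 0.1195]
tool_rot: [0.122, 0.993, -0.0, 0.0]
ft_force: [-0.1, -0.1, -0.4]
grip_width: 0.0559
grip_force: 15.0
```

```bash
python3 - <<'E'
from h import *
go(.5745,.2064,.044)
im,d,p=snap('wrist','w2.png');np.savez('w2.npz',im=im,d=d,E=p['camera_from_world'],K=p['intrinsics'])
E
```

```text
t=5.15 pos [0.5745 0.2061 0.1195] ang 76.0 q6 -1.16 shift [0.0001 0.0003 0.0755] roll 0.000 w 0.0559
```

View pics/w2.png

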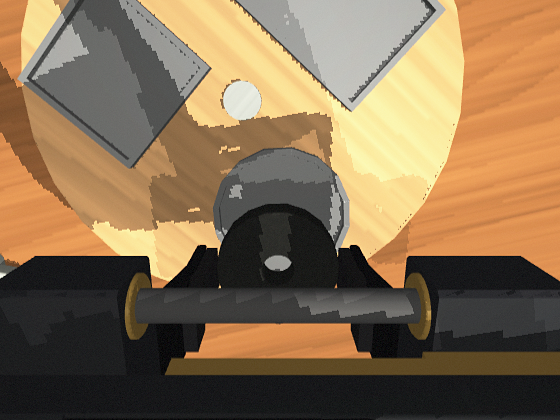

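The washer hangs level in the fingers around (278,262), above the round pocket whose edges are at columns 213 and 349. The cap is at (242,100). I'll check the cap and then lower.

```bash
python3 - <<'E'
from wm import *
im,d,p=load('w2.npz')
print('cap',cast(p,[242,100],.035),'rim L/R',cast(p,[[213,205],[349,205],[281,148]],.036))
E
```

```text
cap [[0.49644494 0.20426437 0.035     ]] rim L/R [[0.55725313 0.16724651 0.036     ]
 [0.57941481 0.25602565 0.036     ]
 [0.53127429 0.22079741 0.036     ]]
```

>>> {"name": "arm_command", "arguments": {"deltas": [-1,0,0.002,0.03,0,-1,0,0,0.025,0,-1,0,0,0.015,0,-1,0,0,0.007,0,-1,0,0,0,0,-1,0,0,0,0]}}

```text
time: 5.95
position: [0.5754, 0.2084, 0.0433]
tool_rot: [0.122, 0.993, 0.0, 0.001]
ft_force: [-0.3, 0.0, -0.1]
grip_width: 0.056
grip_force: 15.0
```

>>> {"name": "arm_command", "arguments": {"deltas": [0.75,0,0,0,0,0.75,0,0,0,0,0.75,0,0,0,0,0.75,0,0,-0.02,0,0.75,0,0,-0.04,0,0.75,0,0,-0.04,0,0.75,0,0,-0.04,0,0.75,0,0,-0.04,0,0.75,0,0,0,0]}}

```text
time: 7.08
position: [0.5771, 0.2089, 0.2266]
tool_rot: [0.122, 0.993, 0.001, 0.004]
ft_force: [-0.6, -0.5, -0.3]
grip_width: 0.0763
grip_force: 0.0
```

```bash
python3 - <<'E'
from wm import *
im,d,p=snap('top');hs=cv2.cvtColor(im,cv2.COLOR_RGB2HSV)
go(.5652,-.1601,.2)
im,d,p=snap('wrist','w3.png');np.savez('w3.npz',im=im,d=d,E=p['camera_from_world'],K=p['intrinsics'])
hblob(im,d,p,(280,250),.043,.053,.048)
E
```

```text
t=7.12 pos [0.5754 0.2086 0.2243] ang 76.0 q6 -1.16 shift [-0.0793 -0.3602  0.024 ] roll 0.000 w 0.0763
[ 247  152   61   60 2630] centroid [0.5731 0.2106] rect [573.7 210.6] [54.8 54.2] 30.7 circ [573.6 210.7] 27.8 axis -175.7 zmax 0.0495
```

View pics/w3.png

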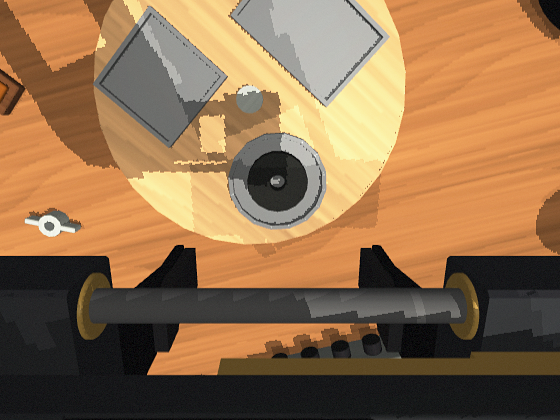

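The large washer sits flat and concentric in the round pocket at (277,181). Next is the small washer.

>>> {"name": "arm_command", "arguments": {"deltas": [0.5,-0.0088,-0.04,0,0,0.5,-0.0088,-0.04,0,0,0.5,-0.0088,-0.04,0,0,0.5,-0.0088,-0.04,0,0,0.5,-0.0088,-0.04,0,0,0.5,-0.0088,-0.04,0,0,0.5,-0.0088,-0.04,0,0,0.5,-0.0088,-0.04,0,0,0.5,-0.0089,-0.0402,0,0,0.5,0,0,0.04,0,0.5,0,0,0.04,0,0.5,0,0,0,0]}}

```text
time: 8.68
position: [0.5606, -0.1587, 0.1381]
tool_rot: [0.122, 0.992, 0.002, -0.005]
ft_force: [0.3, 0.3, -0.3]
grip_width: 0.0651
grip_force: 0.0
```

```bash
python3 - <<'E'
from wm import *
go(.5652,-.1601,.006)
im,d,p=snap('wrist','w4.png');np.savez('w4.npz',im=im,d=d,E=p['camera_from_world'],K=p['intrinsics'])
hblob(im,d,p,(280,200),.011,.021,.016,sel=im.max(2)<70)
E
```

```text
t=8.68 pos [ 0.5606 -0.1587  0.1381] ang 75.9 q6 -1.79 shift [-0.0063 -0.0006  0.132 ] roll 0.000 w 0.0651
[ 251  186   45   43 1334] centroid [ 0.5637 -0.1612] rect [ 564.  -161.3] [34.4 34. ] 75.9 circ [ 563.9 -161.2] 17.5 axis 101.8 zmax 0.0174
```

>>> {"name": "arm_command", "arguments": {"deltas": [0.5,0,0,0.04,0,0.5,0,0,0.04,0,0.5,0,0,0.03,0,0.5,0,0,0.02,0,0.5,0,0,0.008,0,0.5,0,0,0,0,-1,0,0,0,0,-1,0,0,0,0,-1,0,0,0,0,-1,0,0,0,0,-1,0,0,0,0]}}

```text
time: 10.1
position: [0.5645, -0.1604, 0.0049]
tool_rot: [0.122, 0.993, -0.0, 0.0]
ft_force: [0.4, 0.5, 4.2]
grip_width: 0.036
grip_force: 15.0
```

```bash
python3 - <<'E'
from wm import *
go(.5745,.2093,.16)
E
```

```text
t=10.10 pos [ 0.5645 -0.1604  0.0049] ang 76.0 q6 -1.79 shift [ 0.0799  0.3611 -0.1552] roll 0.000 w 0.036
```

>>> {"name": "arm_command", "arguments": {"deltas": [-1,0,0,-0.03,0,-1,0,0,-0.04,0,-1,0.0088,0.04,-0.04,0,-1,0.0088,0.04,-0.045,0,-1,0.0088,0.04,0,0,-1,0.0088,0.04,0,0,-1,0.0088,0.04,0,0,-1,0.0088,0.04,0,0,-1,0.0088,0.04,0,0,-1,0.0088,0.04,0,0,-1,0.0088,0.04,0,0,-1,0,0,0,0]}}

```text
time: 11.6
position: [0.5741, 0.211, 0.1592]
tool_rot: [0.12, 0.993, 0.0, -0.0]
ft_force: [0.1, -0.5, -0.1]
grip_width: 0.036
grip_force: 15.0
```

>>> {"name": "arm_command", "arguments": {"deltas": [-1,0,0,0,0,-1,0,0,0,0]}}

```text
time: 11.85
position: [0.5747, 0.2071, 0.1594]
tool_rot: [0.123, 0.992, -0.0, -0.0]
ft_force: [0.1, -1.0, -0.7]
grip_width: 0.036
grip_force: 15.0
```

```bash
python3 - <<'E'
from wm import *
go(.5745,.2093,.0545)
E
```

```text
t=11.85 pos [0.5747 0.2071 0.1594] ang 75.9 q6 -1.16 shift [0.0006 0.0022 0.1049] roll 0.000 w 0.036
```

>>> {"name": "arm_command", "arguments": {"deltas": [-1,0.0005,0.001,0.03,0,-1,0,0,0.03,0,-1,0,0,0.025,0,-1,0,0,0.012,0,-1,0,0,0.0075,0,-1,0,0,0,0,-1,0,0,0,0]}}

```text
time: 12.72
position: [0.5752, 0.2094, 0.0559]
tool_rot: [0.122, 0.993, 0.0, 0.001]
ft_force: [0.1, -0.2, -0.8]
grip_width: 0.0359
grip_force: 15.0
```

>>> {"name": "arm_command", "arguments": {"deltas": [0.2,0,0,0,0,0.2,0,0,0,0,0.2,0,0,0,0,0.2,0,0,-0.02,0,0.2,0,0,-0.04,0,0.2,0,0,-0.04,0,0.2,0,0,-0.04,0,0.2,0,0,-0.03,0,0.2,0,0,0,0,0.2,0,0,0,0]}}

```text
time: 13.98
position: [0.5736, 0.2091, 0.224]
tool_rot: [0.122, 0.993, -0.0, -0.001]
ft_force: [0.2, -0.5, 0.2]
grip_width: 0.0521
grip_force: 0.0
```

```bash
python3 - <<'E'
from wm import *
im,d,p=snap('wrist','w5.png');np.savez('w5.npz',im=im,d=d,E=p['camera_from_world'],K=p['intrinsics'])
hblob(im,d,p,(280,200),.060,.068,.064)
hblob(im,d,p,(280,200),.043,.053,.048)
go(.5676,-.030,.14,63.5-90)
go(.5676,-.030,.14,64-75.9)
E
```

```text
[ 259  172   40   40 1110] centroid [0.5756 0.2109] rect [575.8 210.9] [34.2 35. ] 76.0 circ [575.7 210.7] 17.8 axis 142.8 zmax 0.0658
[272 189  13   8  48] centroid [0.5808 0.2101] rect [580.7 209.7] [11.2  5.7] 85.7 circ [578.8 209.9] 5.7 axis 81.8 zmax 0.0526
t=14.03 pos [0.5734 0.2091 0.2235] ang 76.0 q6 -1.16 shift [-0.0526 -0.2332  0.0836] roll -1.353 w 0.0523
t=14.03 pos [0.5734 0.2091 0.2235] ang 76.0 q6 -1.16 shift [-0.0526 -0.2332  0.0836] roll 1.534 w 0.0523
```

View pics/w5.png

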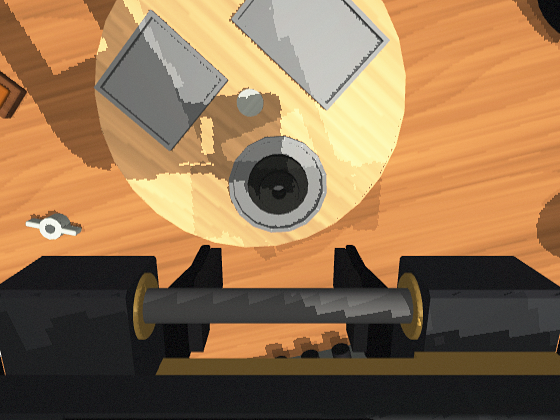

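The small washer is centred on the large one at (278,190), with centres about 2 mm apart. Next is the wing nut.

>>> {"name": "arm_command", "arguments": {"deltas": [0.2,-0.0088,-0.0389,0,0,0.2,-0.0088,-0.0389,0,0,0.2,-0.0088,-0.0389,0,0,0.2,-0.0088,-0.0389,0,0,0.2,-0.0088,-0.0389,0,0,0.2,-0.0088,-0.0389,0,0,0.2,0,0,0,0.179,0.2,0,0,0,0.179,0.2,0,0,0,0.179,0.2,0,0,0,0.179,0.2,0,0,0,0.179,0.2,0,0,0,0.179]}}

```text
time: 15.52
position: [0.5681, -0.0298, 0.223]
tool_rot: [0.615, 0.789, -0.001, -0.002]
ft_force: [-0.5, -0.5, 0.5]
grip_width: 0.052
grip_force: 0.0
```

>>> {"name": "arm_command", "arguments": {"deltas": [0.2,0,0,0,0.179,0.2,0,0,0,0.179,0.2,0,0,0,0.179,0.2,0,0,0,0.179,0.2,0,0,0.035,0,0.2,0,0,0.035,0,0.2,0,0,0,0,0.2,0,0,0,0]}}

```text
time: 16.52
position: [0.5694, -0.03, 0.1551]
tool_rot: [0.851, 0.526, -0.0, -0.0]
ft_force: [0.6, 0.1, 0.3]
grip_width: 0.0521
grip_force: 0.0
```

```bash
python3 - <<'E'
from wm import *
im,d,p=snap('wrist','w6.png');np.savez('w6.npz',im=im,d=d,E=p['camera_from_world'],K=p['intrinsics'])
X=cloud(p,d);S=cv2.cvtColor(im,cv2.COLOR_RGB2HSV)[...,1]
hblob(im,d,p,(280,200),.008,.024,.018,sel=S<100)
go(.5676,-.030,.004,63.8-90)
E
```

```text
[262 165  29  63 902] centroid [ 0.5679 -0.0285] rect [567.9 -28.9] [49.4 23.2] 42.0 circ [567.7 -28.8] 26.1 axis 63.3 zmax 0.02
t=16.57 pos [ 0.5699 -0.0302  0.1558] ang -26.6 q6 0.22 shift [-0.001  -0.0024  0.1518] roll -0.007 w 0.0523
```

View pics/w6.png

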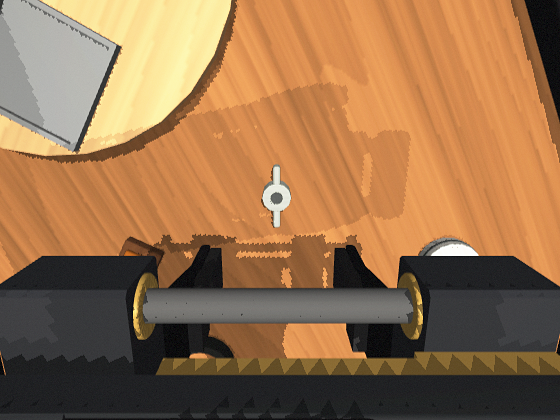

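The wing nut is at (277,196), its wings square to the closing line and midway between the fingers.

>>> {"name": "arm_command", "arguments": {"deltas": [0.2,-0.0003,-0.002,0.04,0,0.2,0,0,0.04,0,0.2,0,0,0.04,0,0.2,0,0,0.022,0,0.2,0,0,0.01,0,0.2,0,0,0,0,-1,0,0,0,0,-1,0,0,0,0,-1,0,0,0,0,-1,0,0,0,0,-1,0,0,0,0]}}

```text
time: 17.95
position: [0.5675, -0.0294, 0.0035]
tool_rot: [0.851, 0.526, 0.0, 0.0]
ft_force: [-0.1, 0.1, 4.3]
grip_width: 0.0233
grip_force: 15.0
```

```bash
python3 - <<'E'
from wm import *
im,d,p=load('w3.npz')
X=cloud(p,d);S=cv2.cvtColor(im,cv2.COLOR_RGB2HSV)[...,1]
hblob(im,d,p,(160,77),.028,.045,.037,sel=S<60)
hblob(im,d,p,(315,40),.028,.045,.037,sel=S<60)
go(.460,.130,.14,-56)
E
```

```text
[  93    6  134  142 9721] centroid [0.4607 0.1328] rect [462.1 132.5] [84.5 83.9] 34.2 circ [462.1 132.2] 58.5 axis -152.6 zmax 0.0389
[ 231    0  159  107 9729] centroid [0.4631 0.2707] rect [452.  269.7] [111.7  77.9] 34.2 circ [451.7 270.1] 67.3 axis 60.0 zmax 0.0391
t=17.95 pos [ 0.5675 -0.0294  0.0035] ang -26.6 q6 0.22 shift [ 0.0944 -0.1674 -0.1366] roll 0.513 w 0.0233
```

>>> {"name": "arm_command", "arguments": {"deltas": [-1,0,0,-0.03,0,-1,0,0,-0.04,0,-1,0,0,-0.04,0,-1,0.019,-0.0335,-0.0266,0,-1,0.019,-0.0335,0,0,-1,0.019,-0.0335,0,0,-1,0.019,-0.0335,0,0,-1,0.019,-0.0335,0,0,-1,0,0,0,0.171,-1,0,0,0,0.171,-1,0,0,0,0.171,-1,0,0,0,0]}}

```text
time: 19.45
position: [0.4597, 0.1306, 0.1395]
tool_rot: [0.956, 0.294, -0.0, -0.0]
ft_force: [0.7, 0.2, -0.3]
grip_width: 0.0233
grip_force: 15.0
```

>>> {"name": "arm_command", "arguments": {"deltas": [-1,0,0,0,0,-1,0,0,0,0]}}

```text
time: 19.7
position: [0.4599, 0.1305, 0.1396]
tool_rot: [0.956, 0.293, -0.0, -0.0]
ft_force: [0.0, 0.3, -0.3]
grip_width: 0.0233
grip_force: 15.0
```

```bash
python3 - <<'E'
from wm import *
go(.461,.1305,.037,-56)
im,d,p=snap('wrist','w7.png')
E
```

```text
t=19.70 pos [0.4599 0.1305 0.1396] ang -55.9 q6 1.02 shift [0.0009 0.0006 0.1026] roll 0.002 w 0.0233
```

View pics/w7.png

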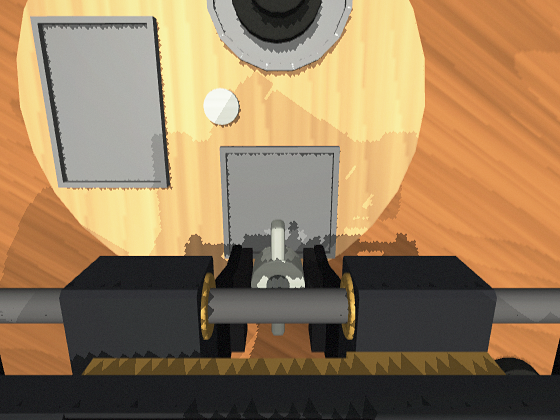

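The nut is held upright at (278,268) over the square pocket, whose edges are at columns 220 and 340. I'll lower it and open narrowly.

>>> {"name": "arm_command", "arguments": {"deltas": [-1,0.001,0,0.03,0,-1,0,0,0.03,0,-1,0,0,0.025,0,-1,0,0,0.012,0,-1,0,0,0.0055,0,-1,0,0,0,0,-1,0,0,0,0]}}

```text
time: 20.62
position: [0.4614, 0.1312, 0.0378]
tool_rot: [0.956, 0.293, 0.001, 0.0]
ft_force: [0.7, -0.2, 0.1]
grip_width: 0.0238
grip_force: 15.0
```

>>> {"name": "arm_command", "arguments": {"deltas": [-0.22,0,0,0,0,-0.22,0,0,0,0,-0.22,0,0,0,0,-0.22,0,0,-0.02,0,-0.22,0,0,-0.04,0,-0.22,0,0,-0.04,0,-0.22,0,0,-0.04,0,-0.22,0,0,-0.045,0,-0.22,0,0,0,0,-0.22,0,0,0,0]}}

```text
time: 21.88
position: [0.46, 0.1311, 0.2217]
tool_rot: [0.956, 0.293, -0.001, -0.0]
ft_force: [0.6, 0.3, 0.8]
grip_width: 0.0339
grip_force: 0.0
```

```bash
python3 - <<'E'
from wm import *
im,d,p=snap('wrist','w8.png');np.savez('w8.npz',im=im,d=d,E=p['camera_from_world'],K=p['intrinsics'])
S=cv2.cvtColor(im,cv2.COLOR_RGB2HSV)[...,1]
hblob(im,d,p,(280,200),.041,.056,.050,sel=S<60)
go(.555,-.27,.22,56)
im,d,p=snap('top','t2.png')
E
```

```text
[266 157  26  57 722] centroid [0.4607 0.1322] rect [460.6 132. ] [48.9 23.4] 11.8 circ [460.9 131.8] 25.9 axis -145.9 zmax 0.0517
t=21.93 pos [0.4597 0.1311 0.2211] ang -56.0 q6 1.02 shift [-0.1454  0.3858  0.0009] roll 1.187 w 0.034
```

View pics/w8.png

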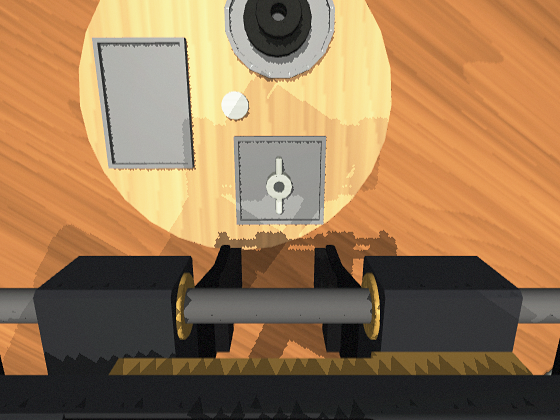

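The wing nut stands centred in the square pocket at (279,187). Last is the drum key.

>>> {"name": "arm_command", "arguments": {"deltas": [0,-0.0145,0.0386,0,0,0,-0.0145,0.0386,0,0,0,-0.0145,0.0386,0,0,0,-0.0145,0.0386,0,0,0,-0.0145,0.0386,0,0,0,-0.0145,0.0386,0,0,0,-0.0145,0.0386,0,0,0,-0.0145,0.0386,0,0,0,-0.0145,0.0386,0,0,0,-0.0145,0.0386,0,0,0,0,0,0,0.17,0,0,0,0,0.17]}}

```text
time: 23.48
position: [0.5556, -0.2702, 0.2196]
tool_rot: [0.992, 0.123, -0.002, -0.002]
ft_force: [-0.8, 0.5, -0.0]
grip_width: 0.0432
grip_force: 0.0
```

>>> {"name": "arm_command", "arguments": {"deltas": [0,0,0,0,0.17,0,0,0,0,0.17,0,0,0,0,0.17,0,0,0,0,0.17,0,0,0,0,0.167,0,0,0,0,0,0,0,0,0,0]}}

```text
time: 24.35
position: [0.5562, -0.2697, 0.221]
tool_rot: [0.957, -0.291, -0.001, -0.0]
ft_force: [1.0, -0.1, 0.0]
grip_width: 0.0438
grip_force: 0.0
```

```bash
python3 - <<'E'
from wm import *
im,d,p=snap('wrist','w9.png');np.savez('w9.npz',im=im,d=d,E=p['camera_from_world'],K=p['intrinsics'])
S=cv2.cvtColor(im,cv2.COLOR_RGB2HSV)[...,1]
hblob(im,d,p,(280,200),.004,.03,.010,sel=S<60)
go(.555,-.27,.22,56)
E
```

```text
[ 270  130   45   76 1447] centroid [ 0.5639 -0.2907] rect [ 555.3 -284.6] [43.  75.4] 56.1 circ [ 557.  -286.1] 40.3 axis 146.5 zmax 0.0153
t=24.40 pos [ 0.5563 -0.2697  0.2213] ang -123.9 q6 1.53 shift [-0.0009  0.001   0.0013] roll 0.002 w 0.0434
```

View pics/w9.png

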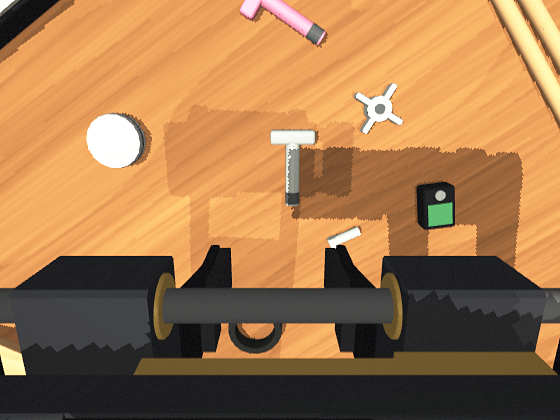

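The drum key is at (292,165), crossbar on top and stem pointing down the image, square to the closing line. The hex key tip at (345,236) is clear.

```bash
python3 - <<'E'
from wm import *
go(.562,-.289,.004,56)
E
```

```text
t=24.40 pos [ 0.5563 -0.2697  0.2213] ang -123.9 q6 1.53 shift [0.0158 0.0129 0.2173] roll 0.002 w 0.0434
```

>>> {"name": "arm_command", "arguments": {"deltas": [0,0.0158,0.0129,0.03,0,0,0,0,0.045,0,0,0,0,0.045,0,0,0,0,0.045,0,0,0,0,0.03,0,0,0,0,0.015,0,0,0,0,0.007,0,0,0,0,0,0,-1,0,0,0,0,-1,0,0,0,0,-1,0,0,0,0,-1,0,0,0,0], "newtons": 25}}

```text
time: 25.9
position: [0.5626, -0.2896, 0.0055]
tool_rot: [0.956, -0.292, 0.0, 0.0]
ft_force: [-0.8, 0.0, 2.1]
grip_width: 0.0131
grip_force: 25.0
```

>>> {"name": "arm_command", "arguments": {"deltas": [-1,0,0,0,0,-1,0,0,0,0]}}

```text
time: 26.15
position: [0.5626, -0.2896, 0.0055]
tool_rot: [0.956, -0.292, 0.0, 0.0]
ft_force: [0.0, -0.4, 4.0]
grip_width: 0.013
grip_force: 25.0
```

```bash
python3 - <<'E'
from wm import *
go(.45+.0066,.268+.0045,.16,-56)
E
```

```text
t=26.15 pos [ 0.5626 -0.2896  0.0055] ang -124.0 q6 1.51 shift [-0.402  -0.4068 -0.1547] roll -1.187 w 0.013
```

>>> {"name": "arm_command", "arguments": {"deltas": [-1,0,0,-0.03,0,-1,0,0,-0.04,0,-1,0,0,-0.04,0,-1,0,0,-0.045,0,-1,-0.0309,-0.0313,0,0,-1,-0.0309,-0.0313,0,0,-1,-0.0309,-0.0313,0,0,-1,-0.0309,-0.0313,0,0,-1,-0.0309,-0.0313,0,0,-1,-0.0309,-0.0313,0,0,-1,-0.0309,-0.0313,0,0,-1,-0.0309,-0.0313,0,0]}}

```text
time: 27.65
position: [0.497, 0.0578, 0.1599]
tool_rot: [0.956, -0.292, -0.0, -0.0]
ft_force: [1.0, 0.1, 0.1]
grip_width: 0.0131
grip_force: 25.0
```

>>> {"name": "arm_command", "arguments": {"deltas": [-1,-0.0309,-0.0313,0,0,-1,-0.0309,-0.0313,0,0,-1,-0.0309,-0.0313,0,0,-1,-0.0309,-0.0313,0,0,-1,-0.0309,-0.0313,0,0,-1,0,0,0,-0.17,-1,0,0,0,-0.17,-1,0,0,0,-0.17,-1,0,0,0,-0.17,-1,0,0,0,-0.17,-1,0,0,0,-0.17,-1,0,0,0,-0.167]}}

```text
time: 29.15
position: [0.4566, 0.2725, 0.1598]
tool_rot: [0.955, 0.295, -0.0, -0.0]
ft_force: [0.6, -0.9, -1.1]
grip_width: 0.0132
grip_force: 25.0
```

>>> {"name": "arm_command", "arguments": {"deltas": [-1,0,0,0,0,-1,0,0,0,0]}}

```text
time: 29.4
position: [0.4568, 0.2725, 0.16]
tool_rot: [0.957, 0.291, -0.0, -0.0]
ft_force: [-0.1, 0.5, -0.7]
grip_width: 0.0137
grip_force: 25.0
```

```bash
python3 - <<'E'
from wm import *
go(.4576,.2725,.0385,-56)
im,d,p=snap('wrist','w10.png')
E
```

```text
t=29.40 pos [0.4568 0.2725 0.16  ] ang -56.1 q6 1.31 shift [0.0007 0.0005 0.1215] roll -0.002 w 0.0137
```

View pics/w10.png

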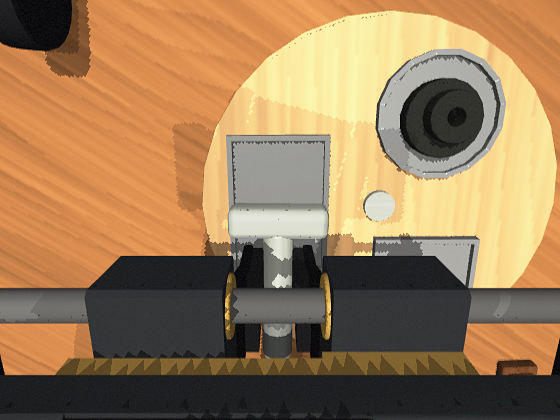

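The key is held level and lined up over the long pocket, with its crossbar at (278,220) and the pocket's edges at columns 227 and 330. I'll lower it.

>>> {"name": "arm_command", "arguments": {"deltas": [-1,0.0005,0.0005,0.04,0,-1,0,0,0.035,0,-1,0,0,0.025,0,-1,0,0,0.014,0,-1,0,0,0.0075,0,-1,0,0,0,0,-1,0,0,0,0]}}

```text
time: 30.32
position: [0.4582, 0.2726, 0.0394]
tool_rot: [0.956, 0.293, 0.001, -0.0]
ft_force: [0.8, -0.2, -0.4]
grip_width: 0.0132
grip_force: 25.0
```

>>> {"name": "arm_command", "arguments": {"deltas": [-0.4,0,0,0,0,-0.4,0,0,0,0,-0.4,0,0,0,0,-0.4,0,0,-0.02,0,-0.4,0,0,-0.04,0,-0.4,0,0,-0.04,0,-0.4,0,0,-0.04,0,-0.4,0,0,-0.045,0,-0.4,0,0,0,0,-0.4,0,0,0,0]}}

```text
time: 31.58
position: [0.4568, 0.2721, 0.2232]
tool_rot: [0.956, 0.293, -0.001, 0.0]
ft_force: [0.0, 0.2, 0.3]
grip_width: 0.0259
grip_force: 0.0
```

```bash
python3 - <<'E'
from wm import *
im,d,p=snap('wrist','w11.png')
S=cv2.cvtColor(im,cv2.COLOR_RGB2HSV)[...,1]
print('key');hblob(im,d,p,(280,200),.0395,.053,.044,sel=S<80)
print('wing');hblob(im,d,p,(430,260),.041,.056,.050,sel=S<60)
print('small');hblob(im,d,p,(440,150),.060,.069,.064)
E
```

```text
key
[ 254  150   49   81 1680] centroid [0.4604 0.2758] rect [451.4 269.6] [76.1 43.5] 34.0 circ [453.5 271.1] 40.6 axis -146.2 zmax 0.0472
wing
[389 235  22  21 213] centroid [0.4722 0.1431] rect [474.  144.8] [20.3 20.1] 34.0 circ [471.9 143.4] 12.6 axis -149.8 zmax 0.0513
small
[ 399   92   44   44 1342] centroid [0.5756 0.2117] rect [575.3 211.7] [35.1 35. ] 81.9 circ [575.3 211.5] 17.9 axis 109.3 zmax 0.0655
```

View pics/w11.png

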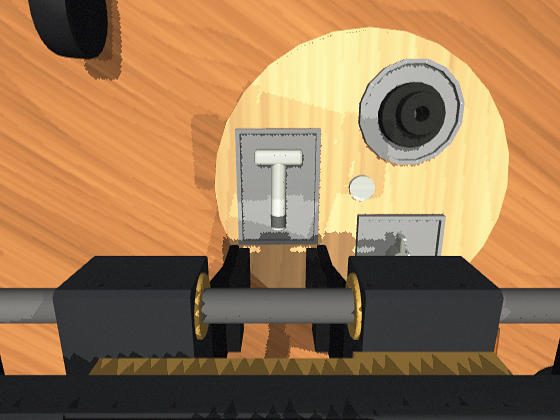

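The key lies flat at (278,190), centred and lined up in the long pocket, and the washer stack is intact. The gripper hides part of the wing nut here, but it was checked earlier.

```bash
python3 -c "
from h import *
print(order.hand_in())"
```

```text
the job is handed in; nothing more can be done
None
```

The job is handed in: the key, wing nut and both washers all measured centred in their pockets, well within tolerance. The robot never touched the look-alikes and, by the wrist views, the platter did not turn. It took about 32 s of the 115 s allowed, and the hand-in returned no verdict.

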